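# Put the measuring cups away in their graded stand

### The job

Put the four steel measuring cups back in their wooden stand in order of size, each sitting fully down in the hole that fits it. Leave every handle pointing straight out over the front edge of the stand, the one facing you.

Things in the scene. Friction and masses are not known exactly. Their poses are not given: they have to be found in the camera images.
- cup_large: Largest of four upright open steel measuring cups, 70 mm tall: tapered bowl, 47 mm across at the foot, 59 at its top; above it a straight collar 68 mm across, 24 tall, overhanging as a flat shoulder 46 mm above the foot. Wall 3. Flat handle, 14 wide, 3 thick, 9 below the rim, reaching 76 mm from the axis along -x. Origin: centre of foot, z up. Grip the collar along y, beside the handle.
- cup_medium: Second largest of four upright open steel measuring cups, 64 mm tall: tapered bowl, 39 mm across at the foot, 51 at its top; above it a straight collar 60 mm across, 24 tall, overhanging as a flat shoulder 40 mm above the foot. Wall 3. Flat handle, 14 wide, 3 thick, 9 below the rim, reaching 70 mm from the axis along -x. Origin: centre of foot, z up. Grip the collar along y, beside the handle.
- cup_small: Second smallest of four upright open steel measuring cups, 58 mm tall: tapered bowl, 31 mm across at the foot, 43 at its top; above it a straight collar 52 mm across, 24 tall, overhanging as a flat shoulder 34 mm above the foot. Wall 3. Flat handle, 14 wide, 3 thick, 9 below the rim, reaching 64 mm from the axis along -x. Origin: centre of foot, z up. Grip the collar along y, beside the handle.
- cup_tiny: Smallest of four upright open steel measuring cups, 52 mm tall: tapered bowl, 23 mm across at the foot, 35 at its top; above it a straight collar 44 mm across, 24 tall, overhanging as a flat shoulder 28 mm above the foot. Wall 3. Flat handle, 14 wide, 3 thick, 9 below the rim, reaching 58 mm from the axis along -x. Origin: centre of foot, z up. Grip the collar along y, beside the handle.
- hole_large (a point): Centre of the round 62 mm hole for the largest cup, level with the top face of the stand's board. Axes as the stand's.
- hole_medium (a point): Centre of the round 54 mm hole for the second largest cup, level with the top face of the stand's board. Axes as the stand's.
- hole_small (a point): Centre of the round 46 mm hole for the second smallest cup, level with the top face of the stand's board. Axes as the stand's.
- hole_tiny (a point): Centre of the round 38 mm hole for the smallest cup, level with the top face of the stand's board. Axes as the stand's.
- stand: Fixed wooden stand 368 (y) x 94 (x) x 62 mm high: 16 mm board with four through holes along its middle line, largest at +y, on end panels. A cup sinks into its own hole until the shoulder lies on the board, foot clear of the worktop; seated collars are 34 mm apart. Origin: centre of underside, z up, -x is the front edge, nearest the robot. Cutlery and a peg, under 16 mm high, lie among the cups.

How it is judged:
By the outcome, as a careful person would: the job done as asked, in the order asked, and still so for the second after the job is handed in, with the robot touching nothing.
It also fails if it takes over 104 s, if anything falls off the work surface, if the arm or the gripper's body presses on something with over 40 N, if the wrist force passes 120 N, or if a joint passes its speed limit or range.

### The arm

A 6-joint arm with a two-finger parallel gripper is mounted at the origin on a cart in front of the work surface, level with it; the furniture and walls round the work are solid. World frame = base frame: x ahead of the robot, y to its left, z up, the work surface at z = 0. Lengths are in mm, angles in rad, forces in N, time in s.
With the tool pointing down it reaches from about 300 to 775 mm from the base axis. Payload 14.6 kg.
Tool frame: the origin (TCP) lies at the very end of the fingers, on their centre line; the grasp point (between the pads) lies 19 mm behind it; z points along the fingers, y is the line along which they close (so a half turn about z gives the same grasp; the last joint's range is limited). The gripper opens to 94 mm and grips with 3 to 60 N. Pads are 16 mm wide; open, the fingers measure 119 mm over their backs; the gripper's body (75 mm by 177 mm) begins 78 mm behind the grasp point.
Start: joints at [-1.318, 0.3, 1.521, -0, 1.321, -0.067], TCP at [172.9, -522.106, 205.446] pointing down, gripper open.
Joint ranges: [-3.03, 3.03], [-0.79, 2.21], [0.23, 2.52], [-1.04, 4.18], [0, 3.07], [-2.55, 2.55]. Speed limits (rad/s): [2.22, 2.22, 2.57, 3.14, 3.14, 3.14].

### API

Orientations are given as [roll, pitch, yaw] about the fixed x, y, z axes, in that order (R = Rz(yaw) Ry(pitch) Rx(roll)).
In Python, from cell import manip gives the robot as it stands. The module is installed in compiled form; this text tells all that it offers.
- The arm moves only by the shell command python3 -m inch 'ROWS' [FORCE]. ROWS is JSON, a list of rows, each an object of numbers: "gripper": the opening, from 0 (shut) to 1 (fully open); "dx", "dy", "dz": the shift along the world's x, y, z in m; "wx", "wy", "wz": the turn, a rotation vector about the world's x, y, z in degrees. A call has exactly 5 rows; each row is the pose to reach, as a shift and turn from the pose commanded when the call began; what a row does not reach only later rows make up. A row lasts 1/12 s, in which the tool goes at most 41.7 mm and 7.16 degrees, less where a joint would pass 70% of its speed; a pose out of reach is approached as far as the arm can. A call with a gripper value outside its range is refused whole. The fingers move at their own pace and stop on an object; FORCE is the grip in N (left out, the last holds). Time passes only in rows, so rows that repeat a pose let the fingers close, or fill a call up. It gives the time, the measured TCP pose, the force, the opening and the grip force at its end, in the units of the state.
- manip.read_state(): the state, without advancing time (a new reading comes with each control period).
- manip.camera(name): name is "side" or "top" or "wrist"; returns the picture (420x560x3 uint8, blue, green, red); there is no depth.
- manip.camera_info(name): a dict with "camera_matrix" (3x3 intrinsics, pixels), "R" (3x3) and "t" (3): a world point X has camera coordinates R X + t; the wrist camera has in their place "tool_from_camera" (4x4, takes a point from camera to tool coordinates, whose origin is the TCP and whose axes are the flange's). Camera axes: x right, y down, z forward; pixel columns grow to the right and rows downward; lengths in mm; the calibration is good to about 2 mm. A picture is of the moment at which its call begins: read the wrist's pose just before it. camera_info takes no time and is no camera call.
- manip.sign_off(): hands the job in; it is judged then, once.
The state is a dict: "clock": time; "joints": joint angles; "qd": joint speeds; "effort": joint torques, N m; "eef_pos": TCP position; "eef_rot": TCP orientation; "wrist_force": force on the tool from outside, world axes, zero at the start; "moment": the same for the moment, N m; "finger_gap": finger opening in mm; "finger_force": force on a finger pad.
Only numpy, scipy, OpenCV 4.12 (cv2) and the standard library are available. Lean on these libraries where they do the work, as an engineer would, in place of code of your own. Each camera call takes 0.05 s, during which the arm holds its last target. There are 200 camera calls.

## Working session

There is one attempt and no reset: what is moved stays moved. The work goes in short steps, Python scripts to look and compute and a shell command to move; the robot and the scene stay as the last step left them, time stands still between calls to the robot, and variables do not carry over. Pictures are saved under pics/ and viewed, at most 14 in all, crops included, and the job is handed in when it is done.

```bash
mkdir -p pics; python3 - <<'E'
from cell import manip
import cv2,numpy as np
s=manip.read_state(); print(s['clock'],s['eef_pos'],s['eef_rot'],s['finger_gap'])
for n in ['top','side']:
    cv2.imwrite(f'pics/{n}0.png',manip.camera(n)); i=manip.camera_info(n); print(n,np.round(i['camera_matrix'],1).tolist(),np.round(i['R'],3).tolist(),np.round(i['t'],1).tolist())
print(manip.camera_info('wrist'))
E
```

```text
0.0 [ 172.85039714 -521.85498893  204.86968306] [-3.14045261e+00 -1.06665785e-04  3.19794581e-01] 93.77393061182654
top [[529.3, 0.0, 281.5], [0.0, 529.3, 214.6], [0.0, 0.0, 1.0]] [[0.024, -1.0, -0.014], [-0.998, -0.023, -0.05], [0.05, 0.015, -0.999]] [-20.1, 530.6, 1190.8]
side [[469.7, 0.0, 276.6], [0.0, 469.7, 205.9], [0.0, 0.0, 1.0]] [[-0.842, -0.539, 0.013], [-0.245, 0.362, -0.899], [0.48, -0.761, -0.437]] [458.7, 209.8, 857.2]
{'camera_matrix': array([[339.48418467,   0.        , 276.74029678],
       [  0.        , 339.48418467, 207.28572184],
       [  0.        ,   0.        ,   1.        ]]), 'tool_from_camera': array([[-1.41309847e-04, -9.71984975e-01, -2.35042950e-01,
         6.92571048e+01],
       [ 9.99999490e-01, -3.72408230e-04,  9.38830240e-04,
        -6.76376893e-01],
       [-1.00006082e-03, -2.35042697e-01,  9.71984532e-01,
        -1.78908801e+02],
       [ 0.00000000e+00,  0.00000000e+00,  0.00000000e+00,
         1.00000000e+00]])}
```

View pics/top0.png

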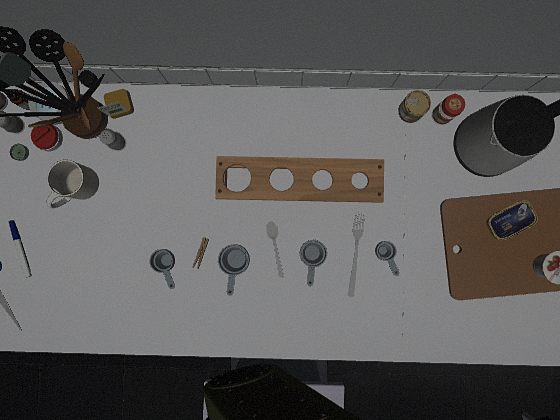

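View pics/side0.png

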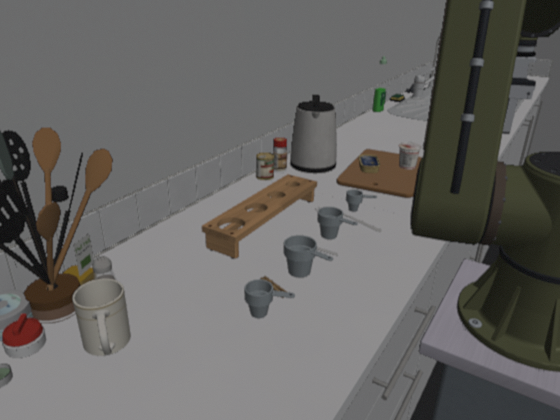

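The top view shows the cups with rims near px (163,260), (234,259), (313,251) and (386,250). All handles point roughly down, which is -x. The stand runs from (217,157) to (384,202), with the largest hole at its left end (+y). The side view confirms that all the cups are upright.

```bash
cat > h.py <<'E'
from cell import manip
import cv2,numpy as np
from scipy.spatial.transform import Rotation as Ro
def rays(name,uv,pose=None):
    i=manip.camera_info(name); K=np.array(i['camera_matrix'])
    d=np.c_[np.atleast_2d(uv),np.ones(len(np.atleast_2d(uv)))]@np.linalg.inv(K).T
    if name=='wrist':
        T=np.array(i['tool_from_camera']); Rt=Ro.from_euler('xyz',pose[1]).as_matrix()
        return Rt@T[:3,3]+np.array(pose[0]), d@(Rt@T[:3,:3]).T
    R=np.array(i['R']); return -R.T@np.array(i['t']), d@R
def plane(name,uv,z,pose=None):
    o,d=rays(name,uv,pose); return o+d*((z-o[2])/d[:,2])[:,None]
def circ(p):
    A=np.c_[2*p[:,:2],np.ones(len(p))]; s=np.linalg.lstsq(A,(p[:,:2]**2).sum(1),rcond=None)[0]
    return s[:2],np.sqrt(s[2]+s[:2]@s[:2])
def shot(name):
    s=manip.read_state(); return manip.camera(name),(s['eef_pos'],s['eef_rot'])
E
python3 - <<'E'
from h import *
im=cv2.imread('pics/top0.png')
hsv=cv2.cvtColor(im,cv2.COLOR_BGR2HSV)
for p in [(225,259),(234,259),(313,270),(300,230),(313,240),(280,195),(281,180),(163,250),(231,285)]: print(p,im[p[1],p[0]],hsv[p[1],p[0]])
cup=((hsv[...,1]>25)&(hsv[...,0]>80)&(hsv[...,0]<125)).astype(np.uint8)*255
cup[:235]=0;cup[305:]=0;cup[:,:140]=0;cup[:,410:]=0
cup=cv2.morphologyEx(cup,cv2.MORPH_CLOSE,np.ones((3,3)))
for c in cv2.findContours(cup,cv2.RETR_EXTERNAL,2)[0]:
    if cv2.contourArea(c)>100: print(cv2.boundingRect(c),cv2.contourArea(c))
# holes: bright blobs inside the stand
st=((hsv[...,0]<25)&(hsv[...,1]>70)).astype(np.uint8)*255
st[:150]=0;st[210:]=0;st[:,:210]=0;st[:,390:]=0
cs,hi=cv2.findContours(st,cv2.RETR_CCOMP,cv2.CHAIN_APPROX_NONE)
for c,k in zip(cs,hi[0]):
    if cv2.contourArea(c)<80: continue
    if k[3]<0:
        r=cv2.minAreaRect(c); b=plane('top',cv2.boxPoints(r),62); print('stand',b.round(0).tolist(),b.mean(0),np.linalg.norm(b-np.roll(b,1,0),axis=1))
    else: print('hole',circ(plane('top',c[:,0],62)))
cv2.imwrite('pics/m.png',np.vstack([cup[230:310],st[150:210]]))
E
```

```text
(225, 259) [45 42 43] [130  17  45]
(234, 259) [94 90 84] [102  27  94]
(313, 270) [90 84 81] [110  25  90]
(300, 230) [129 131 130] [ 45   4 131]
(313, 240) [83 84 78] [85 18 84]
(280, 195) [ 61  82 107] [ 14 110 107]
(281, 180) [133 135 131] [ 75   8 135]
(163, 250) [83 82 75] [94 25 83]
(231, 285) [87 82 79] [109  23  87]
(150, 249, 25, 40) 453.0
(218, 245, 31, 50) 654.0
(300, 241, 27, 35) 314.0
stand [[560.0, 138.0, 62.0], [655.0, 139.0, 62.0], [656.0, -229.0, 62.0], [561.0, -229.0, 62.0]] [607.99692906 -45.13210473  62.        ] [366.95310506  94.98394075 368.45550326  94.54277321]
hole (array([ 607.72050042, -176.00366136]), np.float64(19.464283798253014))
hole (array([607.57667006, -94.76186212]), np.float64(23.58086207058014))
hole (array([606.4930326 ,  -5.52297968]), np.float64(27.20045291848677))
hole (array([604.98858701,  89.71262196]), np.float64(29.18718702262043))
```

```bash
python3 -m inch '[{"gripper":1,"dx":0.025,"dy":0.036,"dz":0.01,"wz":-4},{"gripper":1,"dx":0.05,"dy":0.072,"dz":0.02,"wz":-8},{"gripper":1,"dx":0.075,"dy":0.108,"dz":0.03,"wz":-12},{"gripper":1,"dx":0.1,"dy":0.144,"dz":0.04,"wz":-16},{"gripper":1,"dx":0.11,"dy":0.16,"dz":0.05,"wz":-18.3}]'
python3 -m inch '[{"gripper":1,"dx":0.025,"dy":0.033},{"gripper":1,"dx":0.05,"dy":0.066},{"gripper":1,"dx":0.075,"dy":0.1},{"gripper":1,"dx":0.1,"dy":0.133},{"gripper":1,"dx":0.12,"dy":0.16}]'
python3 -m inch '[{"gripper":1,"dx":0.015,"dy":0.03},{"gripper":1,"dx":0.03,"dy":0.06},{"gripper":1,"dx":0.03,"dy":0.06},{"gripper":1,"dx":0.03,"dy":0.06},{"gripper":1,"dx":0.03,"dy":0.06}]'
python3 - <<'E'
from h import *
im,p=shot('wrist'); print(p,manip.read_state()['clock']); cv2.imwrite('pics/w1.png',im)
np.save('p1.npy',np.array(p))
E
```

```text
(array([ 172.84877776, -521.90717182,  204.94624706]), array([-3.14060496e+00, -6.62839955e-05,  3.19810981e-01])) 0.15validation failed for argument at $[0]...
validation failed for argument at $[0]...
validation failed for argument at $[0]...
```

```bash
python3 -m inch '[{"gripper":1.0,"dx":0.025,"dy":0.036,"dz":0.01,"wx":0,"wy":0,"wz":-4},{"gripper":1,"dx":0.05,"dy":0.072,"dz":0.02,"wx":0,"wy":0,"wz":-8},{"gripper":1,"dx":0.075,"dy":0.108,"dz":0.03,"wx":0,"wy":0,"wz":-12},{"gripper":1,"dx":0.1,"dy":0.144,"dz":0.04,"wx":0,"wy":0,"wz":-16},{"gripper":1,"dx":0.11,"dy":0.16,"dz":0.05,"wx":0,"wy":0,"wz":-18.3}]'
```

```text
clock: 0.57
eef_pos: [283.7, -359.7, 255.3]
eef_rot: [-3.14, 0.0, -0.003]
wrist_force: [0.3, -0.6, 0.1]
finger_gap: 93.9
finger_force: 0.0
```

```bash
python3 -m inch '[{"gripper":1,"dx":0.025,"dy":0.033,"dz":0,"wx":0,"wy":0,"wz":0},{"gripper":1,"dx":0.05,"dy":0.066,"dz":0,"wx":0,"wy":0,"wz":0},{"gripper":1,"dx":0.075,"dy":0.1,"dz":0,"wx":0,"wy":0,"wz":0},{"gripper":1,"dx":0.1,"dy":0.133,"dz":0,"wx":0,"wy":0,"wz":0},{"gripper":1,"dx":0.12,"dy":0.16,"dz":0,"wx":0,"wy":0,"wz":0}]'
python3 -m inch '[{"gripper":1,"dx":0.015,"dy":0.03,"dz":0,"wx":0,"wy":0,"wz":0},{"gripper":1,"dx":0.03,"dy":0.06,"dz":0,"wx":0,"wy":0,"wz":0},{"gripper":1,"dx":0.03,"dy":0.06,"dz":0,"wx":0,"wy":0,"wz":0},{"gripper":1,"dx":0.03,"dy":0.06,"dz":0,"wx":0,"wy":0,"wz":0},{"gripper":1,"dx":0.03,"dy":0.06,"dz":0,"wx":0,"wy":0,"wz":0}]'
python3 - <<'E'
from h import *
im,p=shot('wrist'); print(p,manip.read_state()['clock']); cv2.imwrite('pics/w1.png',im)
np.save('p1.npy',np.array(p))
E
```

```text
clock: 0.98
eef_pos: [403.9, -199.7, 255.5]
eef_rot: [-3.142, -0.0, 0.001]
wrist_force: [-0.3, -0.6, -1.1]
finger_gap: 94.0
finger_force: 0.0
clock: 1.4
eef_pos: [432.7, -142.4, 255.3]
eef_rot: [3.142, 0.0, 0.001]
wrist_force: [-0.7, -0.7, 0.1]
finger_gap: 94.2
finger_force: 0.0
(array([ 432.68761829, -142.38280371,  255.30052302]), array([3.14155163e+00, 3.80586305e-04, 7.95372247e-04])) 1.45
```

View pics/w1.png

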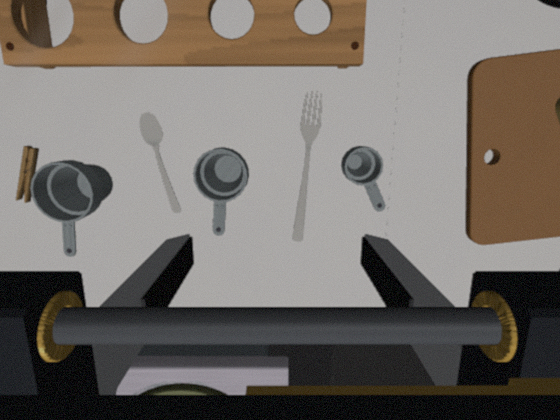

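The wrist view shows the large cup at (65,190), medium at (221,174) and tiny at (361,164), with handles pointing down. The holes sit on the top edge, at (143,17), (232,17) and (313,14). I'll take two more views to get all the holes and the small cup.

```bash
python3 -m inch '[{"gripper":1,"dx":0.025,"dy":0.03,"dz":0,"wx":0,"wy":0,"wz":0},{"gripper":1,"dx":0.05,"dy":0.06,"dz":0,"wx":0,"wy":0,"wz":0},{"gripper":1,"dx":0.087,"dy":0.082,"dz":0,"wx":0,"wy":0,"wz":0},{"gripper":1,"dx":0.087,"dy":0.082,"dz":0,"wx":0,"wy":0,"wz":0},{"gripper":1,"dx":0.087,"dy":0.082,"dz":0,"wx":0,"wy":0,"wz":0}]' | head -2
cat > snap.py <<'E'
import sys
from h import *
im,p=shot('wrist'); n=sys.argv[1]; cv2.imwrite(f'pics/{n}.png',im); np.save(f'{n}.npy',np.array(p)); print(n,np.round(p,3).tolist())
E
python3 snap.py w2
python3 -m inch '[{"gripper":1,"dx":-0.01,"dy":0.035,"dz":0,"wx":0,"wy":0,"wz":0},{"gripper":1,"dx":-0.02,"dy":0.07,"dz":0,"wx":0,"wy":0,"wz":0},{"gripper":1,"dx":-0.03,"dy":0.105,"dz":0,"wx":0,"wy":0,"wz":0},{"gripper":1,"dx":-0.05,"dy":0.14,"dz":0,"wx":0,"wy":0,"wz":0},{"gripper":1,"dx":-0.06,"dy":0.17,"dz":0,"wx":0,"wy":0,"wz":0}]' | head -2
python3 -m inch '[{"gripper":1,"dx":0.0,"dy":0.03,"dz":0,"wx":0,"wy":0,"wz":0},{"gripper":1,"dx":0,"dy":0.05,"dz":0,"wx":0,"wy":0,"wz":0},{"gripper":1,"dx":0,"dy":0.05,"dz":0,"wx":0,"wy":0,"wz":0},{"gripper":1,"dx":0,"dy":0.05,"dz":0,"wx":0,"wy":0,"wz":0},{"gripper":1,"dx":0,"dy":0.05,"dz":0,"wx":0,"wy":0,"wz":0}]' | head -2
python3 snap.py w3
cp w1.npy w1.npy 2>/dev/null || cp p1.npy w1.npy
cat > meas.py <<'E'
from h import *
from scipy.optimize import least_squares
H=dict(large=(70,34),medium=(64,30),small=(58,26),tiny=(52,22))
def cups(n,zoff=0):
    im=cv2.imread(f'pics/{n}.png'); pose=np.load(f'{n}.npy')
    g=cv2.GaussianBlur(im,(3,3),0); hsv=cv2.cvtColor(g,cv2.COLOR_BGR2HSV)
    m=((g.max(2)<140)&((hsv[...,0]>60)|(hsv[...,1]<45))).astype(np.uint8)*255
    m[235:]=0
    out={}
    for c in cv2.findContours(m,cv2.RETR_EXTERNAL,cv2.CHAIN_APPROX_NONE)[0]:
        if cv2.contourArea(c)<600: continue
        x,y,w,h=cv2.boundingRect(c)
        if x<2 or x+w>558 or y<2: continue
        best=None
        for k,(hh,r) in H.items():
            q=plane('wrist',c[:,0],hh,pose)[:,:2]
            c0=circ(q)[0]
            s=least_squares(lambda v:np.hypot(*(q-v[:2]).T)-v[2],[*c0,r],loss='cauchy',f_scale=.7)
            if best is None or abs(s.x[2]-r)<abs(best[1][2]-best[2]): best=(k,s.x,r,hh,(np.abs(s.fun)<1.5).mean())
        k,v,r,hh,fr=best
        mm=np.zeros_like(m); cv2.drawContours(mm,[c],-1,255,-1)
        uv=np.argwhere(mm)[:,::-1]; P=plane('wrist',uv,hh-9,pose)[:,:2]-v[:2]; d=np.hypot(*P.T)
        sel=d>r+14
        a=np.degrees(np.arctan2(*P[sel].mean(0)[::-1])) if sel.any() else np.nan
        print(n,k,'centre',v[:2].round(1),'r',v[2].round(1),r,'inl',round(fr,2),'handle dir',round(a,1),'tip',d.max().round(1))
def holes(n):
    im=cv2.imread(f'pics/{n}.png'); pose=np.load(f'{n}.npy'); hsv=cv2.cvtColor(im,cv2.COLOR_BGR2HSV)
    m=((hsv[...,0]<25)&(hsv[...,1]>70)).astype(np.uint8)*255; m[250:]=0
    cs,hi=cv2.findContours(m,cv2.RETR_CCOMP,cv2.CHAIN_APPROX_NONE)
    for c,k in zip(cs,hi[0]):
        if cv2.contourArea(c)>500 and k[3]>=0:
            q=plane('wrist',c[:,0],62,pose)[:,:2]
            s=least_squares(lambda v:np.hypot(*(q-v[:2]).T)-v[2],[*circ(q)[0],25],loss='cauchy',f_scale=.7)
            print(n,'hole',s.x.round(1),(np.abs(s.fun)<1.2).mean().round(2),cv2.boundingRect(c))
if __name__=='__main__':
    for n in ['w1','w2','w3']: cups(n);holes(n)
E
python3 meas.py
```

```text
clock: 1.87
eef_pos: [520.4, -60.3, 254.5]
w2 [[520.37, -60.323, 254.494], [-3.141, 0.002, 0.001]]
clock: 2.33
eef_pos: [457.9, 109.9, 255.9]
clock: 2.75
eef_pos: [459.9, 158.4, 255.6]
w3 [[459.856, 158.377, 255.648], [3.141, -0.0, -0.001]]
w1 medium centre [448.7 -80.6] r 30.2 30 inl 0.63 handle dir 173.7 tip 71.7
w1 tiny centre [ 457.2 -236.8] r 23.1 22 inl 0.52 handle dir -151.1 tip 60.7
w1 large centre [433.   88.8] r 38.1 34 inl 0.28 handle dir 152.3 tip 62.8
w2 hole [ 609.4 -174.8   18.1] 0.94 (370, 86, 35, 39)
w2 hole [609.2 -94.5  23. ] 1.0 (288, 82, 45, 47)
w2 hole [608.9  -7.1  26.6] 0.91 (201, 81, 52, 52)
w2 hole [607.5  86.   26.5] 0.47 (124, 81, 40, 56)
w3 small centre [428.6 249.5] r 25.4 26 inl 0.66 handle dir nan tip 35.5
w3 large centre [434.5  96.4] r 33.2 34 inl 0.65 handle dir nan tip 40.9
w3 large centre [449.8 -69.3] r 33.0 34 inl 0.36 handle dir nan tip 44.0
w3 hole [606.2  -1.9  24.4] 0.7 (411, 25, 50, 49)
w3 hole [606.6  93.7  29.5] 0.69 (312, 25, 60, 53)
w3 hole [607.2 -89.7  19.4] 0.71 (503, 24, 39, 45)
```

View pics/w3.png

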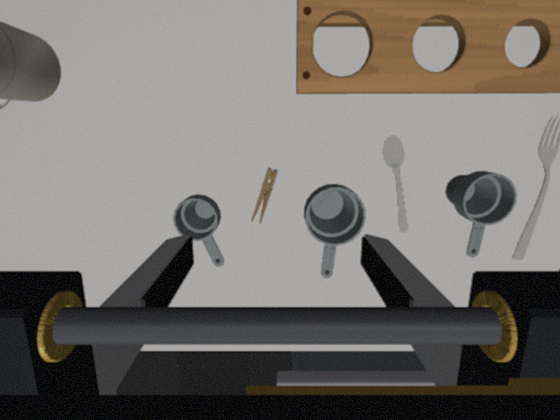

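View pics/w2.png

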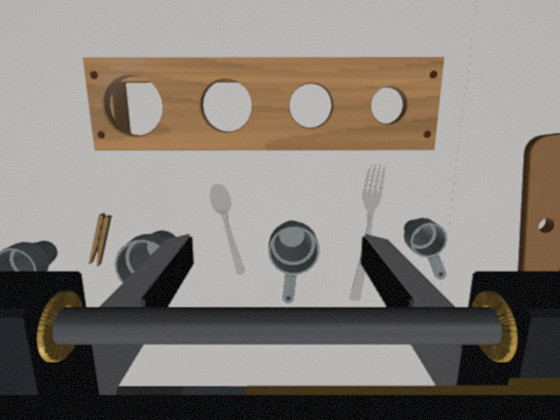

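Both views show upright cups, with handles about 180° ± 25°. The holes come out consistent after wall-parallax correction: y ≈ 93, -5, -95 and -177, with x ≈ 608.5. Their spacing of 98/90/82 matches the model. Next I'll refine the cup centres and handle angles.

```bash
cat > meas2.py <<'E'
from h import *
from scipy.optimize import least_squares
H=dict(large=(70,34),medium=(64,30),small=(58,26),tiny=(52,22))
def cup(n,k,c0,zb=0):
    hh,r=H[k]; im=cv2.imread(f'pics/{n}.png'); pose=np.load(f'{n}.npy'); g=cv2.GaussianBlur(im,(3,3),0).astype(int).mean(2)
    vv,uu=np.mgrid[0:420,0:560]; uv=np.c_[uu.ravel(),vv.ravel()]
    P=plane('wrist',uv,hh+zb,pose)[:,:2].reshape(420,560,2)-c0
    m=((g<145)&(np.hypot(P[...,0],P[...,1])<r+12)).astype(np.uint8)
    cs=cv2.findContours(m,cv2.RETR_EXTERNAL,cv2.CHAIN_APPROX_NONE)[0]; c=max(cs,key=cv2.contourArea)[:,0]
    q=plane('wrist',c,hh+zb,pose)[:,:2]
    # true rim: the side away from the point under the camera
    cam=rays('wrist',[[0,0]],pose)[0][:2]; u=(c0-cam)/np.linalg.norm(c0-cam)
    q=q[np.hypot(*(q-c0).T)<r+9]
    far=(q-c0)@u>-.3*r
    s=least_squares(lambda v:np.hypot(*(q[far]-v[:2]).T)-r,c0,loss='cauchy',f_scale=.5)
    v=s.x
    Q=plane('wrist',uv,hh-9+zb,pose)[:,:2].reshape(420,560,2)-v; d=np.hypot(Q[...,0],Q[...,1])
    a=(np.degrees(np.arctan2(Q[...,1],Q[...,0]))%360)-180
    hm=((g<150)&(g>50)&(d>r+8)&(d<r+46)&(abs(a)<45)).astype(np.uint8)
    L,lab,st,_=cv2.connectedComponentsWithStats(hm)
    j=1+np.argmax(st[1:,4]); w=lab==j
    ang=np.degrees(np.arctan2(Q[w][:,1].mean(),-Q[w][:,0].mean()))
    print(n,k,v.round(1),'inl',(abs(s.fun)<1).mean().round(2),'handle off -x: turn',np.round(ang,1),'tip',d[w].max().round(1),'area',w.sum())
    return v,ang
if __name__=='__main__':
    C=dict(large=[434.5,94],medium=[448.7,-80.6],small=[428.6,249.5],tiny=[457,-237])
    for n,ks in dict(w1=['large','medium','tiny'],w3=['small','large','medium']).items():
        for k in ks:
            v=np.array(C[k],float)
            v,_=cup(n,k,v)
E
python3 meas2.py
```

```text
w1 large [430.3  92.5] inl 0.67 handle off -x: turn 6.0 tip 78.3 area 412
w1 medium [448.3 -79.9] inl 0.78 handle off -x: turn 5.8 tip 72.4 area 381
w1 tiny [ 457.3 -238.4] inl 0.77 handle off -x: turn -27.1 tip 60.5 area 320
w3 small [424.4 252.4] inl 0.8 handle off -x: turn -21.9 tip 66.6 area 317
w3 large [430.8  94.9] inl 0.85 handle off -x: turn 4.4 tip 79.2 area 365
w3 medium [448.  -77.7] inl 0.82 handle off -x: turn 4.0 tip 72.2 area 370
```

Cups (centre, handle yaw): large (430.5, 94), -5°; medium (448, -79), -5°; small (424.5, 252), +22°; tiny (457, -238), +27°. The rim radii and handle-tip distances match the given sizes. I'll start with the small cup, with the fingertips 3 mm above its shoulder.

```bash
python3 -m inch '[{"gripper":1,"dx":-0.01,"dy":0.03,"dz":-0.02,"wx":0,"wy":0,"wz":6},{"gripper":1,"dx":-0.02,"dy":0.06,"dz":-0.04,"wx":0,"wy":0,"wz":12},{"gripper":1,"dx":-0.036,"dy":0.093,"dz":-0.06,"wx":0,"wy":0,"wz":18},{"gripper":1,"dx":-0.036,"dy":0.093,"dz":-0.09,"wx":0,"wy":0,"wz":22},{"gripper":1,"dx":-0.036,"dy":0.093,"dz":-0.105,"wx":0,"wy":0,"wz":22}]' 15
python3 snap.py w4
```

```text
clock: 3.22
eef_pos: [422.6, 252.6, 147.8]
eef_rot: [3.141, 0.003, 0.39]
wrist_force: [1.2, 0.2, -0.4]
finger_gap: 94.0
finger_force: 0.0
w4 [[422.614, 252.59, 147.795], [3.141, 0.003, 0.39]]
```

View pics/w4.png

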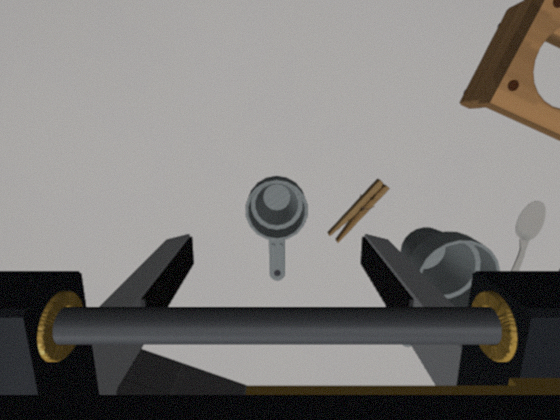

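The cup is centred at col 277 with its handle straight down, so the yaw matches. Descend, grip and lift.

```bash
python3 -m inch '[{"gripper":1,"dx":0.001,"dy":0,"dz":-0.035,"wx":0,"wy":0,"wz":0},{"gripper":1,"dx":0.001,"dy":0,"dz":-0.07,"wx":0,"wy":0,"wz":0},{"gripper":1,"dx":0.001,"dy":0,"dz":-0.1,"wx":0,"wy":0,"wz":0},{"gripper":1,"dx":0.001,"dy":0,"dz":-0.111,"wx":0,"wy":0,"wz":0},{"gripper":1,"dx":0.001,"dy":0,"dz":-0.111,"wx":0,"wy":0,"wz":0}]' 20
python3 -m inch '[{"gripper":0.4,"dx":0,"dy":0,"dz":0,"wx":0,"wy":0,"wz":0},{"gripper":0.4,"dx":0,"dy":0,"dz":0,"wx":0,"wy":0,"wz":0},{"gripper":0.4,"dx":0,"dy":0,"dz":0,"wx":0,"wy":0,"wz":0},{"gripper":0.4,"dx":0,"dy":0,"dz":0,"wx":0,"wy":0,"wz":0},{"gripper":0.4,"dx":0,"dy":0,"dz":0,"wx":0,"wy":0,"wz":0}]' 20
python3 -m inch '[{"gripper":0.4,"dx":0,"dy":0,"dz":0,"wx":0,"wy":0,"wz":0},{"gripper":0.4,"dx":0,"dy":0,"dz":0,"wx":0,"wy":0,"wz":0},{"gripper":0.4,"dx":0,"dy":0,"dz":0,"wx":0,"wy":0,"wz":0},{"gripper":0.4,"dx":0,"dy":0,"dz":0,"wx":0,"wy":0,"wz":0},{"gripper":0.4,"dx":0,"dy":0,"dz":0,"wx":0,"wy":0,"wz":0}]' 20
```

```text
clock: 3.68
eef_pos: [424.5, 251.6, 38.1]
eef_rot: [3.141, 0.003, 0.383]
wrist_force: [-0.6, -0.3, 1.2]
finger_gap: 94.0
finger_force: 0.0
clock: 4.1
eef_pos: [425.3, 253.1, 40.4]
eef_rot: [-3.141, -0.001, 0.384]
wrist_force: [-0.8, 0.2, 0.2]
finger_gap: 64.3
finger_force: 0.0
clock: 4.52
eef_pos: [425.1, 253.1, 39.7]
eef_rot: [-3.141, -0.001, 0.384]
wrist_force: [-0.1, 0.2, 3.9]
finger_gap: 51.9
finger_force: 20.0
```

```bash
python3 -m inch '[{"gripper":0.4,"dx":0,"dy":0,"dz":0.025,"wx":0,"wy":0,"wz":0},{"gripper":0.4,"dx":0,"dy":0,"dz":0.055,"wx":0,"wy":0,"wz":0},{"gripper":0.4,"dx":0,"dy":0,"dz":0.09,"wx":0,"wy":0,"wz":-4},{"gripper":0.4,"dx":0.015,"dy":-0.02,"dz":0.11,"wx":0,"wy":0,"wz":-9},{"gripper":0.4,"dx":0.03,"dy":-0.05,"dz":0.11,"wx":0,"wy":0,"wz":-15}]' 20
python3 -m inch '[{"gripper":0.4,"dx":0.015,"dy":-0.033,"dz":0,"wx":0,"wy":0,"wz":-5},{"gripper":0.4,"dx":0.03,"dy":-0.066,"dz":0,"wx":0,"wy":0,"wz":-7},{"gripper":0.4,"dx":0.045,"dy":-0.1,"dz":0,"wx":0,"wy":0,"wz":-7},{"gripper":0.4,"dx":0.062,"dy":-0.133,"dz":0,"wx":0,"wy":0,"wz":-7},{"gripper":0.4,"dx":0.08,"dy":-0.166,"dz":0,"wx":0,"wy":0,"wz":-7}]' 20
python3 -m inch '[{"gripper":0.4,"dx":0.017,"dy":-0.033,"dz":0,"wx":0,"wy":0,"wz":0},{"gripper":0.4,"dx":0.034,"dy":-0.066,"dz":0,"wx":0,"wy":0,"wz":0},{"gripper":0.4,"dx":0.05,"dy":-0.1,"dz":0,"wx":0,"wy":0,"wz":0},{"gripper":0.4,"dx":0.065,"dy":-0.123,"dz":0,"wx":0,"wy":0,"wz":0},{"gripper":0.4,"dx":0.073,"dy":-0.132,"dz":0,"wx":0,"wy":0,"wz":0}]' 20
python3 snap.py w5
```

```text
clock: 4.93
eef_pos: [456.4, 204.2, 153.8]
eef_rot: [-3.14, -0.006, 0.122]
wrist_force: [1.5, -0.1, -0.7]
finger_gap: 52.1
finger_force: 20.0
clock: 5.35
eef_pos: [535.1, 35.0, 149.2]
eef_rot: [3.142, 0.001, 0.0]
wrist_force: [-0.5, 2.1, -0.7]
finger_gap: 52.6
finger_force: 20.0
clock: 5.77
eef_pos: [608.5, -98.5, 148.6]
eef_rot: [3.141, 0.001, -0.002]
wrist_force: [-0.6, 1.2, -0.7]
finger_gap: 51.6
finger_force: 20.0
w5 [[608.502, -98.495, 148.634], [3.141, 0.001, -0.002]]
```

View pics/w5.png

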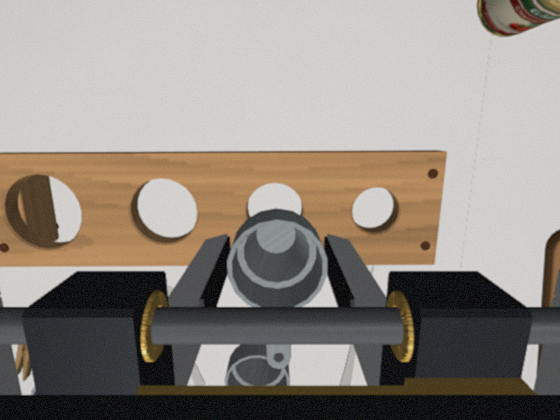

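The cup hangs straight at (277,260), with its handle at col 278. The medium and tiny holes are visible at (165,209) and (374,208). I'll measure the cup rim against the holes in this same picture.

```bash
cat > held.py <<'E'
import sys
from meas2 import *
def held(n,k,foot_below):
    hh,r=H[k]; pose=np.load(f'{n}.npy'); zr=pose[0][2]-foot_below+hh
    im=cv2.imread(f'pics/{n}.png'); g=cv2.GaussianBlur(im,(3,3),0)
    from scipy.optimize import least_squares
    hsv=cv2.cvtColor(g,cv2.COLOR_BGR2HSV)
    for c,kk in zip(*(lambda a:(a[0],a[1][0]))(cv2.findContours((((hsv[...,0]<25)&(hsv[...,1]>70))*255).astype(np.uint8),cv2.RETR_CCOMP,cv2.CHAIN_APPROX_NONE))):
        if cv2.contourArea(c)<500 or kk[3]<0: continue
        q=plane('wrist',c[:,0],62,pose)[:,:2]; c0=circ(q)[0]
        cam=rays('wrist',[[0,0]],pose)[0][:2]; u=(cam-c0)/np.linalg.norm(cam-c0)
        near=(q-c0)@u>0
        for R in (31,27,23,19):
            s=least_squares(lambda v:np.hypot(*(q[near]-v).T)-R,c0-u*2,loss='cauchy',f_scale=.5)
            e=np.abs(s.fun).mean()
            if e<1: print('hole',R,s.x.round(1),'err',e.round(2),'raw',c0.round(1))
    # held cup rim: bright rim edge via grey contour
    vv,uu=np.mgrid[0:420,0:560]; P=plane('wrist',np.c_[uu.ravel(),vv.ravel()],zr,pose)[:,:2].reshape(420,560,2)-pose[0][:2]
    gg=g.astype(float).mean(2)
    # handle centre line
    Q=plane('wrist',np.c_[uu.ravel(),vv.ravel()],zr-9,pose)[:,:2].reshape(420,560,2)-pose[0][:2]
    print('tcp',pose[0].round(1),'yaw',np.degrees(pose[1][2]).round(2))
    # front-side inner arc of rim, row profile through column of TCP
    E=cv2.Canny(g,40,110); d=np.hypot(P[...,0],P[...,1]); sel=(E>0)&(np.abs(d-r)<5)&(P[...,0]<0)&(np.abs(P[...,1])<r*.85)
    q=P[sel]
    if len(q)>8:
        s=least_squares(lambda v:np.hypot(*(q-v).T)-r,[0,0],loss='cauchy',f_scale=.5); print('rim centre rel tcp',s.x.round(1),len(q),(np.abs(s.fun)<1).mean().round(2))
held(sys.argv[1],sys.argv[2],float(sys.argv[3]))
E
python3 held.py w5 small 39.7; python3 -c "
from cell import manip; s=manip.read_state(); print(s['clock'],s['eef_pos'],s['eef_rot'])"
```

```text
hole 23 [ 608.1 -179.9] err 0.75 raw [ 612.6 -174.9]
hole 19 [ 611.3 -176.5] err 0.23 raw [ 612.6 -174.9]
hole 31 [607.7  -3.3] err 0.85 raw [612.4  -9.1]
hole 27 [610.7  -6.8] err 0.25 raw [612.4  -9.1]
tcp [608.5 -98.5 148.6] yaw -0.13
rim centre rel tcp [2.2 1. ] 235 0.48
5.8167 [609.0128759  -98.5563698  148.48206623] [ 3.14131219e+00  7.88739218e-04 -2.55238337e-03]
```

```bash
python3 -m inch '[{"gripper":0.4,"dx":0,"dy":0.003,"dz":-0.02,"wx":0,"wy":0,"wz":0},{"gripper":0.4,"dx":0,"dy":0.003,"dz":-0.04,"wx":0,"wy":0,"wz":0},{"gripper":0.4,"dx":0,"dy":0.003,"dz":-0.055,"wx":0,"wy":0,"wz":0},{"gripper":0.4,"dx":0,"dy":0.003,"dz":-0.065,"wx":0,"wy":0,"wz":0},{"gripper":0.4,"dx":0,"dy":0.003,"dz":-0.07,"wx":0,"wy":0,"wz":0}]' 20
python3 -m inch '[{"gripper":0.4,"dx":0,"dy":0,"dz":-0.002,"wx":0,"wy":0,"wz":0},{"gripper":0.4,"dx":0,"dy":0,"dz":-0.004,"wx":0,"wy":0,"wz":0},{"gripper":0.4,"dx":0,"dy":0,"dz":-0.006,"wx":0,"wy":0,"wz":0},{"gripper":0.4,"dx":0,"dy":0,"dz":-0.008,"wx":0,"wy":0,"wz":0},{"gripper":0.4,"dx":0,"dy":0,"dz":-0.008,"wx":0,"wy":0,"wz":0}]' 20
```

```text
clock: 6.23
eef_pos: [608.6, -93.0, 79.3]
eef_rot: [3.139, -0.003, 0.001]
wrist_force: [5.7, -10.5, 8.3]
finger_gap: 52.2
finger_force: 20.0
clock: 6.65
eef_pos: [609.4, -93.7, 73.0]
eef_rot: [3.138, -0.005, 0.0]
wrist_force: [5.9, -12.8, 5.2]
finger_gap: 52.2
finger_force: 20.0
```

The reaction force says the hole is toward -y and slightly +x, so I'll comply.

```bash
python3 -m inch '[{"gripper":0.4,"dx":0.001,"dy":-0.002,"dz":0,"wx":0,"wy":0,"wz":0},{"gripper":0.4,"dx":0.001,"dy":-0.002,"dz":-0.001,"wx":0,"wy":0,"wz":0},{"gripper":0.4,"dx":0.001,"dy":-0.002,"dz":-0.003,"wx":0,"wy":0,"wz":0},{"gripper":0.4,"dx":0.001,"dy":-0.002,"dz":-0.004,"wx":0,"wy":0,"wz":0},{"gripper":0.4,"dx":0.001,"dy":-0.002,"dz":-0.004,"wx":0,"wy":0,"wz":0}]' 20
```

```text
clock: 7.07
eef_pos: [609.8, -94.7, 68.3]
eef_rot: [3.14, -0.003, 0.001]
wrist_force: [4.9, -7.4, 4.2]
finger_gap: 52.1
finger_force: 20.0
```

```bash
python3 -m inch '[{"gripper":0.4,"dx":0.001,"dy":-0.001,"dz":0,"wx":0,"wy":0,"wz":0},{"gripper":0.4,"dx":0.001,"dy":-0.0015,"dz":-0.001,"wx":0,"wy":0,"wz":0},{"gripper":0.4,"dx":0.001,"dy":-0.0015,"dz":-0.002,"wx":0,"wy":0,"wz":0},{"gripper":0.4,"dx":0.001,"dy":-0.0015,"dz":-0.002,"wx":0,"wy":0,"wz":0},{"gripper":0.4,"dx":0.001,"dy":-0.0015,"dz":-0.002,"wx":0,"wy":0,"wz":0}]' 20
```

```text
clock: 7.48
eef_pos: [610.4, -94.9, 67.1]
eef_rot: [-3.142, -0.002, 0.001]
wrist_force: [-2.8, 1.1, 16.3]
finger_gap: 52.4
finger_force: 20.0
```

Seated: Fz is 16 N and the TCP is at the predicted height. Release, rise and go to the tiny cup, turning +27°.

```bash
python3 -m inch '[{"gripper":0.72,"dx":0,"dy":0,"dz":0.001,"wx":0,"wy":0,"wz":0},{"gripper":0.72,"dx":0,"dy":0,"dz":0.001,"wx":0,"wy":0,"wz":0},{"gripper":0.72,"dx":0,"dy":0,"dz":0.001,"wx":0,"wy":0,"wz":0},{"gripper":0.72,"dx":0,"dy":0,"dz":0.015,"wx":0,"wy":0,"wz":0},{"gripper":0.72,"dx":0,"dy":0,"dz":0.045,"wx":0,"wy":0,"wz":0}]' 20
python3 -m inch '[{"gripper":1,"dx":0,"dy":0,"dz":0.03,"wx":0,"wy":0,"wz":3},{"gripper":1,"dx":-0.025,"dy":-0.023,"dz":0.05,"wx":0,"wy":0,"wz":10},{"gripper":1,"dx":-0.052,"dy":-0.049,"dz":0.05,"wx":0,"wy":0,"wz":17},{"gripper":1,"dx":-0.08,"dy":-0.076,"dz":0.05,"wx":0,"wy":0,"wz":24},{"gripper":1,"dx":-0.108,"dy":-0.102,"dz":0.04,"wx":0,"wy":0,"wz":27}]' 20
python3 -m inch '[{"gripper":1,"dx":-0.025,"dy":-0.022,"dz":0,"wx":0,"wy":0,"wz":0},{"gripper":1,"dx":-0.0455,"dy":-0.0405,"dz":-0.02,"wx":0,"wy":0,"wz":0},{"gripper":1,"dx":-0.0455,"dy":-0.0405,"dz":-0.02,"wx":0,"wy":0,"wz":0},{"gripper":1,"dx":-0.0455,"dy":-0.0405,"dz":-0.02,"wx":0,"wy":0,"wz":0},{"gripper":1,"dx":-0.0455,"dy":-0.0405,"dz":-0.02,"wx":0,"wy":0,"wz":0}]' 20
python3 snap.py w6; python3 -c "
from meas2 import *
cup('w6','tiny',np.array([457,-238.]))"
```

```text
clock: 7.9
eef_pos: [607.8, -95.0, 106.9]
eef_rot: [-3.14, 0.007, 0.001]
wrist_force: [0.6, 0.6, -0.2]
finger_gap: 67.8
finger_force: 0.0
clock: 8.32
eef_pos: [501.1, -198.4, 151.6]
eef_rot: [3.14, -0.001, 0.48]
wrist_force: [0.8, -0.5, 0.4]
finger_gap: 93.3
finger_force: 0.0
clock: 8.73
eef_pos: [456.8, -237.8, 130.6]
eef_rot: [-3.141, -0.0, 0.472]
wrist_force: [-0.1, -1.3, 0.7]
finger_gap: 93.8
finger_force: 0.0
w6 [[456.842, -237.799, 130.638], [-3.141, -0.0, 0.472]]
w6 tiny [ 458. -239.] inl 0.71 handle off -x: turn -26.2 tip 61.3 area 577
```

View pics/w6.png

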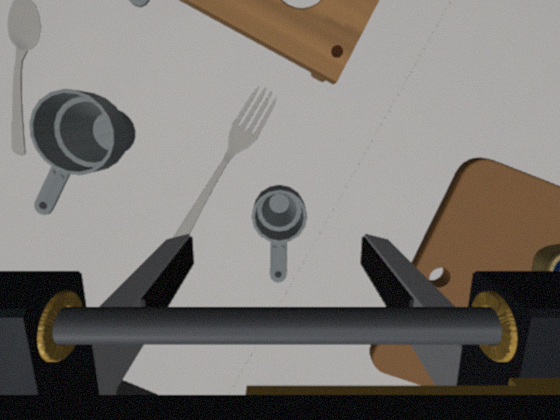

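The tiny cup is centred between the fingers at (279,213), with its handle straight. Descend and grip.

```bash
python3 -m inch '[{"gripper":1,"dx":0.0005,"dy":-0.001,"dz":-0.035,"wx":0,"wy":0,"wz":0},{"gripper":1,"dx":0.0005,"dy":-0.001,"dz":-0.07,"wx":0,"wy":0,"wz":0},{"gripper":0.9,"dx":0.0005,"dy":-0.001,"dz":-0.09,"wx":0,"wy":0,"wz":0},{"gripper":0.8,"dx":0.0005,"dy":-0.001,"dz":-0.099,"wx":0,"wy":0,"wz":0},{"gripper":0.6,"dx":0.0005,"dy":-0.001,"dz":-0.099,"wx":0,"wy":0,"wz":0}]' 20
python3 -m inch '[{"gripper":0.3,"dx":0,"dy":0,"dz":0,"wx":0,"wy":0,"wz":0},{"gripper":0.3,"dx":0,"dy":0,"dz":0,"wx":0,"wy":0,"wz":0},{"gripper":0.3,"dx":0,"dy":0,"dz":0,"wx":0,"wy":0,"wz":0},{"gripper":0.3,"dx":0,"dy":0,"dz":0,"wx":0,"wy":0,"wz":0},{"gripper":0.3,"dx":0,"dy":0,"dz":0,"wx":0,"wy":0,"wz":0}]' 20
python3 -m inch '[{"gripper":0.3,"dx":0,"dy":0,"dz":0,"wx":0,"wy":0,"wz":0},{"gripper":0.3,"dx":0,"dy":0,"dz":0,"wx":0,"wy":0,"wz":0},{"gripper":0.3,"dx":0,"dy":0,"dz":0,"wx":0,"wy":0,"wz":0},{"gripper":0.3,"dx":0,"dy":0,"dz":0,"wx":0,"wy":0,"wz":0},{"gripper":0.3,"dx":0,"dy":0,"dz":0,"wx":0,"wy":0,"wz":0}]' 20
```

```text
clock: 9.2
eef_pos: [456.9, -238.1, 30.1]
eef_rot: [-3.139, 0.001, 0.473]
wrist_force: [0.1, 0.4, 0.0]
finger_gap: 77.4
finger_force: 0.0
clock: 9.62
eef_pos: [457.3, -239.3, 32.2]
eef_rot: [3.14, -0.001, 0.472]
wrist_force: [0.6, -0.8, 1.5]
finger_gap: 44.3
finger_force: 19.6
clock: 10.03
eef_pos: [457.3, -239.3, 32.1]
eef_rot: [3.141, -0.001, 0.472]
wrist_force: [-0.6, 0.3, 6.1]
finger_gap: 43.8
finger_force: 20.1
```

```bash
python3 -m inch '[{"gripper":0.3,"dx":0,"dy":0,"dz":0.03,"wx":0,"wy":0,"wz":0},{"gripper":0.3,"dx":0,"dy":0,"dz":0.065,"wx":0,"wy":0,"wz":-6},{"gripper":0.3,"dx":0.01,"dy":0.005,"dz":0.1,"wx":0,"wy":0,"wz":-12},{"gripper":0.3,"dx":0.04,"dy":0.015,"dz":0.11,"wx":0,"wy":0,"wz":-18},{"gripper":0.3,"dx":0.075,"dy":0.03,"dz":0.11,"wx":0,"wy":0,"wz":-24}]' 20
python3 -m inch '[{"gripper":0.3,"dx":0.033,"dy":0.013,"dz":0,"wx":0,"wy":0,"wz":-3},{"gripper":0.3,"dx":0.065,"dy":0.027,"dz":0,"wx":0,"wy":0,"wz":-3},{"gripper":0.3,"dx":0.0777,"dy":0.0323,"dz":0,"wx":0,"wy":0,"wz":-3},{"gripper":0.3,"dx":0.0777,"dy":0.0323,"dz":-0.01,"wx":0,"wy":0,"wz":-3},{"gripper":0.3,"dx":0.0777,"dy":0.0323,"dz":-0.02,"wx":0,"wy":0,"wz":-3}]' 20
python3 snap.py w7; python3 held.py w7 tiny 32.1
```

```text
clock: 10.45
eef_pos: [533.3, -210.2, 145.7]
eef_rot: [3.139, -0.005, 0.045]
wrist_force: [1.2, 0.2, -1.3]
finger_gap: 43.6
finger_force: 20.1
clock: 10.87
eef_pos: [609.6, -176.5, 120.4]
eef_rot: [-3.142, 0.0, 0.001]
wrist_force: [0.3, -0.9, -0.3]
finger_gap: 43.9
finger_force: 20.1
w7 [[609.568, -176.507, 120.419], [-3.142, 0.0, 0.001]]
hole 31 [608.2  -3.6] err 0.86 raw [612.5 -12.5]
hole 27 [610.4  -7.5] err 0.2 raw [612.5 -12.5]
tcp [ 609.6 -176.5  120.4] yaw 0.08
rim centre rel tcp [0.5 1.1] 259 0.32
```

```bash
python3 -m inch '[{"gripper":0.3,"dx":0,"dy":-0.0005,"dz":-0.015,"wx":0,"wy":0,"wz":0},{"gripper":0.3,"dx":0,"dy":-0.0005,"dz":-0.028,"wx":0,"wy":0,"wz":0},{"gripper":0.3,"dx":0,"dy":-0.0005,"dz":-0.036,"wx":0,"wy":0,"wz":0},{"gripper":0.3,"dx":0,"dy":-0.0005,"dz":-0.042,"wx":0,"wy":0,"wz":0},{"gripper":0.3,"dx":0,"dy":-0.0005,"dz":-0.046,"wx":0,"wy":0,"wz":0}]' 20
python3 -m inch '[{"gripper":0.3,"dx":0,"dy":0,"dz":-0.002,"wx":0,"wy":0,"wz":0},{"gripper":0.3,"dx":0,"dy":0,"dz":-0.004,"wx":0,"wy":0,"wz":0},{"gripper":0.3,"dx":0,"dy":0,"dz":-0.005,"wx":0,"wy":0,"wz":0},{"gripper":0.3,"dx":0,"dy":0,"dz":-0.006,"wx":0,"wy":0,"wz":0},{"gripper":0.3,"dx":0,"dy":0,"dz":-0.006,"wx":0,"wy":0,"wz":0}]' 20
```

```text
clock: 11.33
eef_pos: [609.1, -177.5, 74.6]
eef_rot: [-3.141, 0.001, -0.0]
wrist_force: [0.2, -0.3, -0.4]
finger_gap: 44.0
finger_force: 20.1
clock: 11.75
eef_pos: [609.7, -177.3, 69.6]
eef_rot: [3.141, -0.0, 0.0]
wrist_force: [0.3, -0.3, -0.6]
finger_gap: 44.0
finger_force: 20.1
```

```bash
python3 -m inch '[{"gripper":0.3,"dx":0,"dy":0,"dz":-0.001,"wx":0,"wy":0,"wz":0},{"gripper":0.3,"dx":0,"dy":0,"dz":-0.002,"wx":0,"wy":0,"wz":0},{"gripper":0.3,"dx":0,"dy":0,"dz":-0.003,"wx":0,"wy":0,"wz":0},{"gripper":0.3,"dx":0,"dy":0,"dz":-0.004,"wx":0,"wy":0,"wz":0},{"gripper":0.3,"dx":0,"dy":0,"dz":-0.004,"wx":0,"wy":0,"wz":0}]' 20
```

```text
clock: 12.17
eef_pos: [609.8, -177.3, 66.2]
eef_rot: [3.141, -0.001, 0.0]
wrist_force: [-3.4, 0.9, 5.7]
finger_gap: 44.2
finger_force: 20.1
```

Seated contact. Release, rise and go to the medium cup, with yaw -5°.

```bash
python3 -m inch '[{"gripper":0.64,"dx":0,"dy":0,"dz":0.001,"wx":0,"wy":0,"wz":0},{"gripper":0.64,"dx":0,"dy":0,"dz":0.001,"wx":0,"wy":0,"wz":0},{"gripper":0.64,"dx":0,"dy":0,"dz":0.001,"wx":0,"wy":0,"wz":0},{"gripper":0.64,"dx":0,"dy":0,"dz":0.015,"wx":0,"wy":0,"wz":0},{"gripper":0.64,"dx":0,"dy":0,"dz":0.045,"wx":0,"wy":0,"wz":0}]' 20
python3 -m inch '[{"gripper":0.7,"dx":0,"dy":0,"dz":0.035,"wx":0,"wy":0,"wz":0},{"gripper":1,"dx":-0.025,"dy":0.015,"dz":0.06,"wx":0,"wy":0,"wz":-2},{"gripper":1,"dx":-0.058,"dy":0.035,"dz":0.06,"wx":0,"wy":0,"wz":-5},{"gripper":1,"dx":-0.092,"dy":0.056,"dz":0.06,"wx":0,"wy":0,"wz":-5},{"gripper":1,"dx":-0.125,"dy":0.076,"dz":0.05,"wx":0,"wy":0,"wz":-5}]' 20
python3 -m inch '[{"gripper":1,"dx":-0.025,"dy":0.015,"dz":0,"wx":0,"wy":0,"wz":0},{"gripper":1,"dx":-0.0355,"dy":0.022,"dz":-0.02,"wx":0,"wy":0,"wz":0},{"gripper":1,"dx":-0.0355,"dy":0.022,"dz":-0.02,"wx":0,"wy":0,"wz":0},{"gripper":1,"dx":-0.0355,"dy":0.022,"dz":-0.02,"wx":0,"wy":0,"wz":0},{"gripper":1,"dx":-0.0355,"dy":0.022,"dz":-0.02,"wx":0,"wy":0,"wz":0}]' 20
python3 snap.py w8; python3 -c "
from meas2 import *
cup('w8','medium',np.array([448,-79.]))"
```

```text
clock: 12.58
eef_pos: [607.9, -176.7, 107.2]
eef_rot: [-3.139, 0.006, 0.0]
wrist_force: [-0.3, 0.4, 0.4]
finger_gap: 60.0
finger_force: 0.0
clock: 13.0
eef_pos: [483.6, -100.7, 161.7]
eef_rot: [3.141, -0.003, -0.087]
wrist_force: [0.0, -0.2, 0.6]
finger_gap: 89.1
finger_force: 0.0
clock: 13.42
eef_pos: [450.2, -79.9, 141.2]
eef_rot: [3.141, -0.001, -0.087]
wrist_force: [-0.2, -0.5, -0.7]
finger_gap: 94.0
finger_force: 0.0
w8 [[450.198, -79.852, 141.188], [3.141, -0.001, -0.087]]
w8 medium [449. -79.] inl 0.77 handle off -x: turn 5.1 tip 73.0 area 664
```

View pics/w8.png

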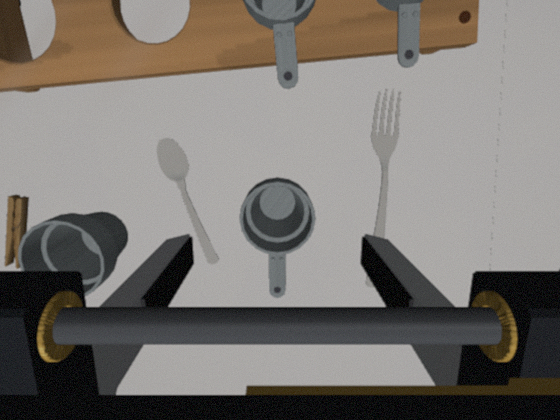

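The medium cup is centred at (277,215), with the handle aligned. The two seated cups' handles point out front. Descend and grip.

```bash
python3 -m inch '[{"gripper":1,"dx":-0.001,"dy":0.0005,"dz":-0.035,"wx":0,"wy":0,"wz":0},{"gripper":1,"dx":-0.001,"dy":0.0005,"dz":-0.07,"wx":0,"wy":0,"wz":0},{"gripper":1,"dx":-0.001,"dy":0.0005,"dz":-0.09,"wx":0,"wy":0,"wz":0},{"gripper":0.9,"dx":-0.001,"dy":0.0005,"dz":-0.097,"wx":0,"wy":0,"wz":0},{"gripper":0.8,"dx":-0.001,"dy":0.0005,"dz":-0.097,"wx":0,"wy":0,"wz":0}]' 20
python3 -m inch '[{"gripper":0.5,"dx":0,"dy":0,"dz":0,"wx":0,"wy":0,"wz":0},{"gripper":0.5,"dx":0,"dy":0,"dz":0,"wx":0,"wy":0,"wz":0},{"gripper":0.5,"dx":0,"dy":0,"dz":0,"wx":0,"wy":0,"wz":0},{"gripper":0.5,"dx":0,"dy":0,"dz":0,"wx":0,"wy":0,"wz":0},{"gripper":0.5,"dx":0,"dy":0,"dz":0,"wx":0,"wy":0,"wz":0}]' 20
python3 -m inch '[{"gripper":0.5,"dx":0,"dy":0,"dz":0,"wx":0,"wy":0,"wz":0},{"gripper":0.5,"dx":0,"dy":0,"dz":0,"wx":0,"wy":0,"wz":0},{"gripper":0.5,"dx":0,"dy":0,"dz":0,"wx":0,"wy":0,"wz":0},{"gripper":0.5,"dx":0,"dy":0,"dz":0,"wx":0,"wy":0,"wz":0},{"gripper":0.5,"dx":0,"dy":0,"dz":0,"wx":0,"wy":0,"wz":0}]' 20
```

```text
clock: 13.88
eef_pos: [448.1, -79.1, 42.5]
eef_rot: [-3.141, 0.002, -0.087]
wrist_force: [0.4, 0.4, 0.2]
finger_gap: 83.7
finger_force: 0.0
clock: 14.3
eef_pos: [449.0, -79.1, 44.6]
eef_rot: [3.141, -0.002, -0.087]
wrist_force: [-1.2, -0.7, 7.6]
finger_gap: 60.3
finger_force: 20.0
clock: 14.72
eef_pos: [449.0, -79.1, 44.6]
eef_rot: [3.141, -0.003, -0.087]
wrist_force: [-1.0, -0.3, 6.9]
finger_gap: 60.4
finger_force: 20.0
```

```bash
python3 -m inch '[{"gripper":0.5,"dx":0,"dy":0,"dz":0.03,"wx":0,"wy":0,"wz":0},{"gripper":0.5,"dx":0,"dy":0,"dz":0.065,"wx":0,"wy":0,"wz":2},{"gripper":0.5,"dx":0.01,"dy":0.005,"dz":0.1,"wx":0,"wy":0,"wz":5},{"gripper":0.5,"dx":0.04,"dy":0.018,"dz":0.11,"wx":0,"wy":0,"wz":5},{"gripper":0.5,"dx":0.075,"dy":0.035,"dz":0.11,"wx":0,"wy":0,"wz":5}]' 20
python3 -m inch '[{"gripper":0.5,"dx":0.033,"dy":0.015,"dz":0,"wx":0,"wy":0,"wz":0},{"gripper":0.5,"dx":0.065,"dy":0.029,"dz":0,"wx":0,"wy":0,"wz":0},{"gripper":0.5,"dx":0.086,"dy":0.039,"dz":0,"wx":0,"wy":0,"wz":0},{"gripper":0.5,"dx":0.086,"dy":0.039,"dz":-0.01,"wx":0,"wy":0,"wz":0},{"gripper":0.5,"dx":0.086,"dy":0.039,"dz":-0.02,"wx":0,"wy":0,"wz":0}]' 20
python3 snap.py w9; python3 held.py w9 medium 44.6
```

```text
clock: 15.13
eef_pos: [524.9, -44.1, 157.9]
eef_rot: [3.14, -0.007, -0.001]
wrist_force: [-0.1, 0.0, -0.9]
finger_gap: 60.5
finger_force: 20.0
clock: 15.55
eef_pos: [609.4, -4.3, 132.8]
eef_rot: [3.142, -0.0, 0.001]
wrist_force: [-0.7, 0.5, -1.9]
finger_gap: 60.2
finger_force: 20.1
w9 [[609.394, -4.295, 132.763], [3.142, -0.0, 0.001]]
hole 31 [610.2  91.3] err 0.55 raw [612.2  83.1]
tcp [609.4  -4.3 132.8] yaw 0.09
rim centre rel tcp [ 2.5 -0.1] 180 0.39
```

```bash
python3 -m inch '[{"gripper":0.5,"dx":0,"dy":-0.0007,"dz":-0.018,"wx":0,"wy":0,"wz":0},{"gripper":0.5,"dx":0,"dy":-0.0007,"dz":-0.034,"wx":0,"wy":0,"wz":0},{"gripper":0.5,"dx":0,"dy":-0.0007,"dz":-0.046,"wx":0,"wy":0,"wz":0},{"gripper":0.5,"dx":0,"dy":-0.0007,"dz":-0.054,"wx":0,"wy":0,"wz":0},{"gripper":0.5,"dx":0,"dy":-0.0007,"dz":-0.058,"wx":0,"wy":0,"wz":0}]' 20
python3 -m inch '[{"gripper":0.5,"dx":0,"dy":0,"dz":-0.001,"wx":0,"wy":0,"wz":0},{"gripper":0.5,"dx":0,"dy":0,"dz":-0.002,"wx":0,"wy":0,"wz":0},{"gripper":0.5,"dx":0,"dy":0,"dz":-0.003,"wx":0,"wy":0,"wz":0},{"gripper":0.5,"dx":0,"dy":0,"dz":-0.004,"wx":0,"wy":0,"wz":0},{"gripper":0.5,"dx":0,"dy":0,"dz":-0.004,"wx":0,"wy":0,"wz":0}]' 20
```

```text
clock: 16.02
eef_pos: [608.3, -5.8, 74.5]
eef_rot: [-3.142, 0.001, -0.0]
wrist_force: [-0.2, 0.3, -1.6]
finger_gap: 60.2
finger_force: 20.1
clock: 16.43
eef_pos: [609.2, -5.5, 71.7]
eef_rot: [3.142, -0.0, 0.0]
wrist_force: [0.0, -0.3, -2.2]
finger_gap: 60.3
finger_force: 20.1
```

```bash
python3 -m inch '[{"gripper":0.5,"dx":0,"dy":0,"dz":-0.002,"wx":0,"wy":0,"wz":0},{"gripper":0.5,"dx":0,"dy":0,"dz":-0.003,"wx":0,"wy":0,"wz":0},{"gripper":0.5,"dx":0,"dy":0,"dz":-0.004,"wx":0,"wy":0,"wz":0},{"gripper":0.5,"dx":0,"dy":0,"dz":-0.0055,"wx":0,"wy":0,"wz":0},{"gripper":0.5,"dx":0,"dy":0,"dz":-0.0055,"wx":0,"wy":0,"wz":0}]' 20
```

```text
clock: 16.85
eef_pos: [609.4, -5.5, 66.6]
eef_rot: [-3.142, -0.001, 0.0]
wrist_force: [-2.3, 1.3, 4.9]
finger_gap: 60.7
finger_force: 20.1
```

Seated with light contact. Release and go to the large cup.

```bash
python3 -m inch '[{"gripper":0.8,"dx":0,"dy":0,"dz":0.001,"wx":0,"wy":0,"wz":0},{"gripper":0.8,"dx":0,"dy":0,"dz":0.001,"wx":0,"wy":0,"wz":0},{"gripper":0.8,"dx":0,"dy":0,"dz":0.001,"wx":0,"wy":0,"wz":0},{"gripper":0.8,"dx":0,"dy":0,"dz":0.015,"wx":0,"wy":0,"wz":0},{"gripper":0.8,"dx":0,"dy":0,"dz":0.045,"wx":0,"wy":0,"wz":0}]' 20
python3 -m inch '[{"gripper":0.8,"dx":0,"dy":0,"dz":0.035,"wx":0,"wy":0,"wz":0},{"gripper":1,"dx":-0.025,"dy":0.015,"dz":0.06,"wx":0,"wy":0,"wz":-2},{"gripper":1,"dx":-0.058,"dy":0.033,"dz":0.06,"wx":0,"wy":0,"wz":-5},{"gripper":1,"dx":-0.092,"dy":0.052,"dz":0.06,"wx":0,"wy":0,"wz":-5},{"gripper":1,"dx":-0.125,"dy":0.07,"dz":0.05,"wx":0,"wy":0,"wz":-5}]' 20
python3 -m inch '[{"gripper":1,"dx":-0.03,"dy":0.016,"dz":0,"wx":0,"wy":0,"wz":0},{"gripper":1,"dx":-0.053,"dy":0.0295,"dz":-0.01,"wx":0,"wy":0,"wz":0},{"gripper":1,"dx":-0.053,"dy":0.0295,"dz":-0.01,"wx":0,"wy":0,"wz":0},{"gripper":1,"dx":-0.053,"dy":0.0295,"dz":-0.01,"wx":0,"wy":0,"wz":0},{"gripper":1,"dx":-0.053,"dy":0.0295,"dz":-0.01,"wx":0,"wy":0,"wz":0}]' 20
python3 snap.py w10; python3 -c "
from meas2 import *
cup('w10','large',np.array([430.5,94.]))"
```

```text
clock: 17.27
eef_pos: [607.3, -5.4, 107.9]
eef_rot: [-3.141, 0.006, 0.0]
wrist_force: [0.8, 0.7, -0.1]
finger_gap: 75.4
finger_force: 0.0
clock: 17.68
eef_pos: [483.2, 65.1, 162.3]
eef_rot: [-3.141, -0.003, -0.088]
wrist_force: [0.5, 1.2, -0.9]
finger_gap: 93.2
finger_force: 0.0
clock: 18.1
eef_pos: [431.9, 93.9, 151.4]
eef_rot: [-3.141, -0.001, -0.087]
wrist_force: [0.5, 0.4, -0.5]
finger_gap: 94.2
finger_force: 0.0
w10 [[431.867, 93.861, 151.384], [-3.141, -0.001, -0.087]]
w10 large [431.  94.] inl 0.81 handle off -x: turn 5.2 tip 79.4 area 688
```

View pics/w10.png

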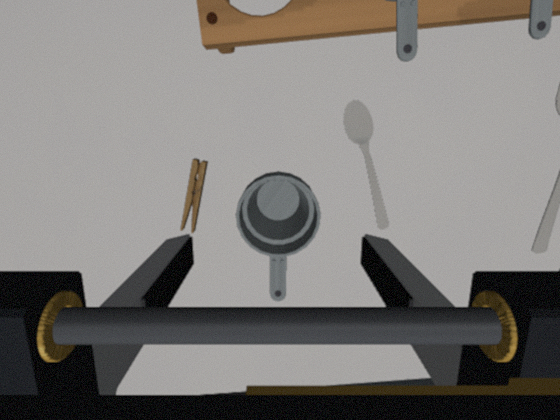

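The large cup is centred at (278,212), with the handle aligned. Descend to a tip height of about 50.5 mm and grip.

```bash
python3 -m inch '[{"gripper":1,"dx":-0.001,"dy":0,"dz":-0.035,"wx":0,"wy":0,"wz":0},{"gripper":1,"dx":-0.001,"dy":0,"dz":-0.07,"wx":0,"wy":0,"wz":0},{"gripper":1,"dx":-0.001,"dy":0,"dz":-0.093,"wx":0,"wy":0,"wz":0},{"gripper":1,"dx":-0.001,"dy":0,"dz":-0.101,"wx":0,"wy":0,"wz":0},{"gripper":1,"dx":-0.001,"dy":0,"dz":-0.101,"wx":0,"wy":0,"wz":0}]' 20
python3 -m inch '[{"gripper":0.6,"dx":0,"dy":0,"dz":0,"wx":0,"wy":0,"wz":0},{"gripper":0.6,"dx":0,"dy":0,"dz":0,"wx":0,"wy":0,"wz":0},{"gripper":0.6,"dx":0,"dy":0,"dz":0,"wx":0,"wy":0,"wz":0},{"gripper":0.6,"dx":0,"dy":0,"dz":0,"wx":0,"wy":0,"wz":0},{"gripper":0.6,"dx":0,"dy":0,"dz":0,"wx":0,"wy":0,"wz":0}]' 20
python3 -m inch '[{"gripper":0.6,"dx":0,"dy":0,"dz":0,"wx":0,"wy":0,"wz":0},{"gripper":0.6,"dx":0,"dy":0,"dz":0,"wx":0,"wy":0,"wz":0},{"gripper":0.6,"dx":0,"dy":0,"dz":0,"wx":0,"wy":0,"wz":0},{"gripper":0.6,"dx":0,"dy":0,"dz":0,"wx":0,"wy":0,"wz":0},{"gripper":0.6,"dx":0,"dy":0,"dz":0,"wx":0,"wy":0,"wz":0}]' 25
```

```text
clock: 18.57
eef_pos: [429.9, 93.5, 48.6]
eef_rot: [3.141, 0.003, -0.088]
wrist_force: [0.0, 0.1, 0.4]
finger_gap: 93.9
finger_force: 0.0
clock: 18.98
eef_pos: [430.7, 94.0, 50.9]
eef_rot: [-3.141, -0.002, -0.087]
wrist_force: [-0.3, -1.7, 6.2]
finger_gap: 68.3
finger_force: 20.0
clock: 19.4
eef_pos: [430.8, 94.0, 50.9]
eef_rot: [-3.141, -0.002, -0.087]
wrist_force: [-0.2, -1.2, 7.3]
finger_gap: 68.7
finger_force: 25.0
```

```bash
python3 -m inch '[{"gripper":0.6,"dx":0,"dy":0,"dz":0.03,"wx":0,"wy":0,"wz":0},{"gripper":0.6,"dx":0,"dy":0,"dz":0.065,"wx":0,"wy":0,"wz":2},{"gripper":0.6,"dx":0.01,"dy":0,"dz":0.095,"wx":0,"wy":0,"wz":5},{"gripper":0.6,"dx":0.045,"dy":0,"dz":0.1,"wx":0,"wy":0,"wz":5},{"gripper":0.6,"dx":0.08,"dy":0,"dz":0.1,"wx":0,"wy":0,"wz":5}]' 25
python3 -m inch '[{"gripper":0.6,"dx":0.036,"dy":0,"dz":0,"wx":0,"wy":0,"wz":0},{"gripper":0.6,"dx":0.07,"dy":-0.001,"dz":0,"wx":0,"wy":0,"wz":0},{"gripper":0.6,"dx":0.0985,"dy":-0.0015,"dz":0,"wx":0,"wy":0,"wz":0},{"gripper":0.6,"dx":0.0985,"dy":-0.0015,"dz":-0.01,"wx":0,"wy":0,"wz":0},{"gripper":0.6,"dx":0.0985,"dy":-0.0015,"dz":-0.02,"wx":0,"wy":0,"wz":0}]' 25
python3 -m inch '[{"gripper":0.6,"dx":0,"dy":0,"dz":0,"wx":0,"wy":0,"wz":0},{"gripper":0.6,"dx":0,"dy":0,"dz":-0.015,"wx":0,"wy":0,"wz":0},{"gripper":0.6,"dx":0,"dy":0,"dz":-0.03,"wx":0,"wy":0,"wz":0},{"gripper":0.6,"dx":0,"dy":0,"dz":-0.04,"wx":0,"wy":0,"wz":0},{"gripper":0.6,"dx":0,"dy":0,"dz":-0.04,"wx":0,"wy":0,"wz":0}]' 25
```

```text
clock: 19.82
eef_pos: [512.0, 94.3, 153.5]
eef_rot: [-3.141, -0.006, 0.001]
wrist_force: [-0.1, -0.4, -1.2]
finger_gap: 68.4
finger_force: 25.0
clock: 20.23
eef_pos: [609.1, 92.4, 129.0]
eef_rot: [3.142, 0.0, 0.0]
wrist_force: [-1.3, 0.3, -1.4]
finger_gap: 68.7
finger_force: 25.0
clock: 20.65
eef_pos: [607.0, 92.5, 88.2]
eef_rot: [3.141, 0.003, 0.001]
wrist_force: [-0.6, 0.1, -1.1]
finger_gap: 68.9
finger_force: 25.0
```

```bash
python3 -m inch '[{"gripper":0.6,"dx":0,"dy":0,"dz":-0.004,"wx":0,"wy":0,"wz":0},{"gripper":0.6,"dx":0,"dy":0,"dz":-0.008,"wx":0,"wy":0,"wz":0},{"gripper":0.6,"dx":0,"dy":0,"dz":-0.012,"wx":0,"wy":0,"wz":0},{"gripper":0.6,"dx":0,"dy":0,"dz":-0.016,"wx":0,"wy":0,"wz":0},{"gripper":0.6,"dx":0,"dy":0,"dz":-0.018,"wx":0,"wy":0,"wz":0}]' 25
python3 -m inch '[{"gripper":0.6,"dx":0,"dy":0,"dz":-0.001,"wx":0,"wy":0,"wz":0},{"gripper":0.6,"dx":0,"dy":0,"dz":-0.002,"wx":0,"wy":0,"wz":0},{"gripper":0.6,"dx":0,"dy":0,"dz":-0.003,"wx":0,"wy":0,"wz":0},{"gripper":0.6,"dx":0,"dy":0,"dz":-0.003,"wx":0,"wy":0,"wz":0},{"gripper":0.6,"dx":0,"dy":0,"dz":-0.003,"wx":0,"wy":0,"wz":0}]' 25
```

```text
clock: 21.07
eef_pos: [608.5, 92.4, 71.5]
eef_rot: [3.142, 0.0, 0.0]
wrist_force: [-0.6, -0.6, -0.8]
finger_gap: 68.4
finger_force: 25.0
clock: 21.48
eef_pos: [608.7, 92.4, 69.0]
eef_rot: [3.141, -0.0, 0.0]
wrist_force: [0.1, -2.1, -1.1]
finger_gap: 68.4
finger_force: 25.0
```

```bash
python3 -m inch '[{"gripper":0.6,"dx":0,"dy":0,"dz":-0.001,"wx":0,"wy":0,"wz":0},{"gripper":0.6,"dx":0,"dy":0,"dz":-0.002,"wx":0,"wy":0,"wz":0},{"gripper":0.6,"dx":0,"dy":0,"dz":-0.003,"wx":0,"wy":0,"wz":0},{"gripper":0.6,"dx":0,"dy":0,"dz":-0.003,"wx":0,"wy":0,"wz":0},{"gripper":0.6,"dx":0,"dy":0,"dz":-0.003,"wx":0,"wy":0,"wz":0}]' 25
```

```text
clock: 21.9
eef_pos: [608.9, 92.3, 66.9]
eef_rot: [3.141, -0.001, 0.0]
wrist_force: [-3.6, -4.4, 9.2]
finger_gap: 68.5
finger_force: 25.0
```

Seated. Release (neighbour gap is 34 mm), rise and back off for a check of all four.

```bash
python3 -m inch '[{"gripper":0.88,"dx":0,"dy":0,"dz":0.001,"wx":0,"wy":0,"wz":0},{"gripper":0.88,"dx":0,"dy":0,"dz":0.001,"wx":0,"wy":0,"wz":0},{"gripper":0.88,"dx":0,"dy":0,"dz":0.001,"wx":0,"wy":0,"wz":0},{"gripper":0.88,"dx":0,"dy":0,"dz":0.015,"wx":0,"wy":0,"wz":0},{"gripper":0.88,"dx":0,"dy":0,"dz":0.045,"wx":0,"wy":0,"wz":0}]' 20
python3 -m inch '[{"gripper":0.88,"dx":0,"dy":0,"dz":0.035,"wx":0,"wy":0,"wz":0},{"gripper":1,"dx":-0.015,"dy":-0.02,"dz":0.065,"wx":0,"wy":0,"wz":0},{"gripper":1,"dx":-0.03,"dy":-0.045,"dz":0.09,"wx":0,"wy":0,"wz":0},{"gripper":1,"dx":-0.045,"dy":-0.07,"dz":0.12,"wx":0,"wy":0,"wz":0},{"gripper":1,"dx":-0.06,"dy":-0.095,"dz":0.14,"wx":0,"wy":0,"wz":0}]' 20
python3 -m inch '[{"gripper":1,"dx":-0.015,"dy":-0.03,"dz":0.0,"wx":0,"wy":0,"wz":0},{"gripper":1,"dx":-0.03,"dy":-0.042,"dz":0,"wx":0,"wy":0,"wz":0},{"gripper":1,"dx":-0.03,"dy":-0.042,"dz":0,"wx":0,"wy":0,"wz":0},{"gripper":1,"dx":-0.03,"dy":-0.042,"dz":0,"wx":0,"wy":0,"wz":0},{"gripper":1,"dx":-0.03,"dy":-0.042,"dz":0,"wx":0,"wy":0,"wz":0}]' 20
python3 snap.py w11; python3 - <<'E'
from meas2 import *
im=manip.camera('side'); cv2.imwrite('pics/s11.png',cv2.resize(im[150:290,170:370],None,fx=4,fy=4,interpolation=2))
# seated: collar 62..86, so rim z=86
for k,y in dict(large=92.5,medium=-5.5,small=-95,tiny=-177).items(): cup('w11',k,np.array([609.,y]),86-H[k][0])
E
```

```text
clock: 22.32
eef_pos: [606.7, 92.5, 107.7]
eef_rot: [3.141, 0.007, 0.0]
wrist_force: [0.8, -0.2, 0.5]
finger_gap: 82.7
finger_force: 0.0
clock: 22.73
eef_pos: [548.1, -3.1, 253.4]
eef_rot: [-3.142, -0.002, 0.001]
wrist_force: [-0.4, 0.4, 0.7]
finger_gap: 93.7
finger_force: 0.0
clock: 23.15
eef_pos: [519.0, -44.0, 250.8]
eef_rot: [-3.141, 0.0, 0.001]
wrist_force: [1.1, 0.2, -0.9]
finger_gap: 93.9
finger_force: 0.0
w11 [[518.979, -43.992, 250.83], [-3.141, 0.0, 0.001]]
w11 large [617.5  93.1] inl 0.45 handle off -x: turn -4.3 tip 79.4 area 1669
w11 medium [609.   -5.5] inl nan handle off -x: turn 0.3 tip 71.6 area 1204
w11 small [609. -95.] inl nan handle off -x: turn 0.2 tip 65.2 area 1354
w11 tiny [ 609. -177.] inl nan handle off -x: turn 0.7 tip 62.9 area 1453meas2.py:23: RuntimeWarning: Mean of empty slice.
  print(n,k,v.round(1),'inl',(abs(s.fun)<1).mean().round(2),'handle off -x: turn',np.round(ang,1),'tip',d[w].max().round(1),'area',w.sum())
  ret = ret.dtype.type(ret / rcount)
```

View pics/w11.png

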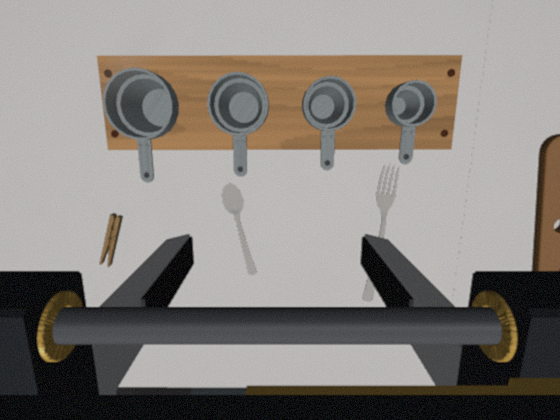

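View pics/s11.png

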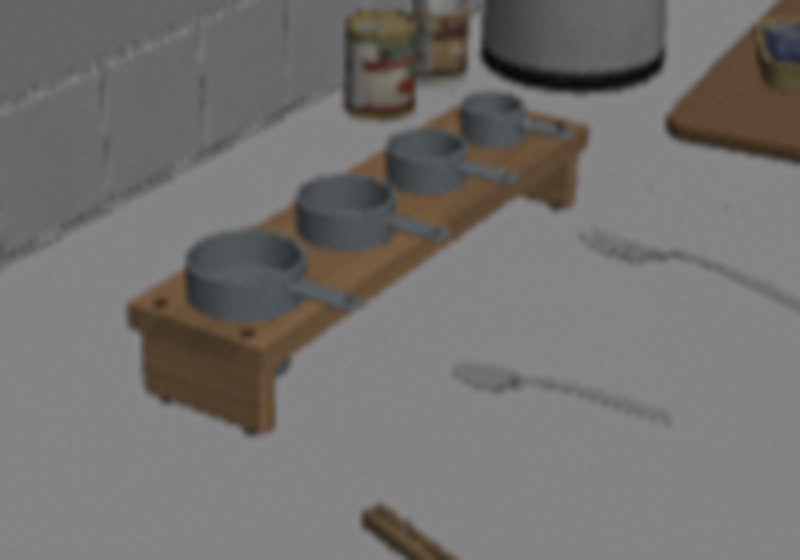

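Both views show the four cups flat on the board in order of size, with handles out over the front edge. One numeric check of each handle's direction (root to tip on the handle plane) before handing in.

```bash
python3 - <<'E'
from h import *
im=cv2.GaussianBlur(cv2.imread('pics/w11.png'),(3,3),0); pose=np.load('w11.npy'); hsv=cv2.cvtColor(im,cv2.COLOR_BGR2HSV)
m=(im.max(2)<145)&((hsv[...,1]<60)|(hsv[...,0]>60))
for k,r,reach,c in [('large',34,76,145),('medium',30,70,240),('small',26,64,327),('tiny',22,58,406)]:
    uv=np.array([(u,v) for v in range(130,185) for u in range(c-14,c+14) if m[v,u]])
    P=plane('wrist',uv,76,pose)[:,:2]; x0=609-reach
    s=(P[:,0]<609-r-9)&(P[:,0]>x0+4); P=P[s]
    xs=np.round(P[:,0]/2)*2; L=np.array([(x,P[xs==x,1].mean()) for x in np.unique(xs)])
    f=np.polyfit(L[:,0],L[:,1],1); print(k,'angle deg',np.degrees(np.arctan(f[0])).round(1),'y at axis',np.polyval(f,609).round(1),len(L))
E
```

```text
large angle deg 0.5 y at axis 93.2 15
medium angle deg -0.2 y at axis -5.2 14
small angle deg -1.2 y at axis -96.0 13
tiny angle deg -2.3 y at axis -177.9 12
```

```bash
python3 -c "
from cell import manip; print(manip.sign_off())"
```

```text
the job is handed in; nothing more can be done
None
```

All four cups sit fully down in their own holes in order of size, handles out over the front edge (measured within about 2° of straight), and the job was handed in at about 23 s on the clock.

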